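Seat a dyed sample in the colour reader and press the sprung plate to the red mark

TASK

With closed fingers, push the sample sled along its channel into the colour reader until it stops against the end, without lifting it. Then press the blue corner pad of the sprung tilt plate gently down with the fingertips until the black pointer lines up with the red mark on the white scale, without pressing well past it, keep it there for about one second while the reading is taken, and let the plate spring back up fully. Leave the red mark and all the other things on the table alone.

Things in the scene. Friction and masses are not known exactly. Their poses are not given: they have to be found in the camera images.
- reader: Colour reader, fixed. Frame: x = push direction of the sled, z up, origin on the table under the channel. Grey base 14 mm thick, x -150 to 75, y -95 to 95 mm (out to y 170 where x > 0). Channel along x at y = 0, rails 49 mm apart, rail tops z 22 mm. Over it the aluminium tilt plate, x -60 to 60, y -75 to 65, top z 74 mm, with a black box on it (x -18 to 42, y -55 to 15, top z 86 mm).
- channel_end (a point): Foot of the black stop at the end of the sled's channel, on its face towards the robot: at (35, 0, 14) mm in the reader's frame.
- hinge (a point): Middle of the tilt plate's hinge line, which runs along the reader's x at y = -75, z = 70 mm.
- scale (a point): Top middle of the upright white scale board, at (30, 127, 112) mm in the reader's frame: 5 mm thick (x), 78 mm wide (y). Ticks, pointer and red mark are on its +x face.
- tilt_plate (a joint): Tilt of the sprung plate in rad: 0 up (at rest), growing as its +y edge is pressed down, stop at 0.26. The spring returns it to 0. At the pad it takes about 3 N to start and about 9 N at 0.2 rad.
- pad_top (a point): Centre of the top face of the round blue pad (28 mm across, 6 mm high) on the tilt plate's corner at -x, +y in the reader's frame, the place to press; 122 mm from the hinge line, at rest at (-42, 47, 80) mm in the reader's frame.
- pointer_tip (a point): Tip of the black pointer fixed to the tilt plate, 195 mm from the hinge line, at (40, 120, 70) mm in the reader's frame at rest. It moves down along an arc as the pad is pressed: 1.6 mm for each mm that the pad goes down.
- mark (a point): Where the pointer tip must come. The red bar (5 mm high, 26 mm long, ending in an upright red tab) begins 3 mm beyond this point on the white scale. It lies on the tip's arc, 15 to 34 mm below the resting pointer, different each time. z axis along the arc, upwards. Held by friction only; do not move it.
- sled_tab (a point): Sled, loose in the channel, about 0.15 kg: grey slab 125 x 46 x 12 mm, crimson disc on its front, upright orange push tab across its rear (46 wide, 8 thick, top 45 mm above the slab's underside), axes as the reader's. This point: centre of the tab's rear face, 44 mm above the table. Fully in, it is at x = -90 mm in the reader's frame; at the start 35 to 70 mm farther back.
- spare_tab (a point): A second such sled with a brown disc, lying on the table beside the reader; the same point on its tab. Not to be moved.
- dye_jar: Small amber jar with white cap, 44 mm across, 62 mm high; origin at the centre of its underside. Not to be moved.
- glass_pot: Small open glass pot, 60 mm across, 65 mm high; origin at the centre of its underside. Not to be moved.
- pan_red: Steel saucepan on the black hob, 144 mm across, 78 mm high, black handle, stained crimson inside; origin at the centre of its underside. Not to be moved.
- pan_amber: Second steel saucepan on the hob, of the same size, stained orange inside. Not to be moved.
- spoon: Spoon lying on the table. Not to be moved.
- mordant: White bottle with blue cap, 64 mm across, 130 mm high; origin at the centre of its underside. Not to be moved.
Mind the look-alikes: they are no part of the job. What is shaped like the part that bears sled_tab but purple or yellow is not meant.

How it is judged:
By the outcome, as a careful person would: the job done as asked, in the order asked, and still so for the second after the job is handed in, with the robot touching nothing.
It also fails if it takes over 45 s, if anything falls off the work surface, if the arm or the gripper's body presses on something with over 40 N, if the wrist force passes 120 N, or if a joint passes its speed limit or range.

ROBOT

A 7-joint arm with a two-finger parallel gripper is mounted at the origin on the work surface. World frame = base frame: x ahead of the robot, y to its left, z up, the work surface at z = 0. Lengths are in m, angles in rad, forces in N, time in s.
With the tool pointing down it reaches from about 0.35 to 0.9 m from the base axis. Payload 8.1 kg.
Tool frame: the origin (TCP) lies between the finger pads; the fingertips stand 25 mm ahead of it and the grasp point (between the pads) lies 6 mm ahead of it; z points along the fingers, y is the direction in which the jaws open and shut (so a half turn about z gives the same grasp; the last joint's range is limited). The gripper opens to 92 mm and grips with 3 to 60 N. Pads are 19 mm wide; open, the fingers measure 130 mm over their backs; the gripper's body (75 mm by 190 mm) begins 47 mm behind the grasp point.
Start: joints at [1.131, 0.434, 0.025, 1.573, -0.012, 1.134, -0.075], TCP at [0.207, -0.59, 0.252] pointing down, gripper open.
Joint ranges: [-2.62, 2.62], [-0.44, 2.09], [-1.27, 1.32], [0.08, 2.57], [-1.32, 4.46], [0.12, 2], [-2.74, 2.74]. Speed limits (rad/s): [2.22, 2.22, 3.01, 3.01, 3.14, 3.14, 3.14].

INTERFACE

Orientations are given as a rotation vector (axis times angle).
In Python, from cell import * gives the robot as it stands.
- The arm moves only by the shell command python3 -m jog 'ROWS' [FORCE]. ROWS is JSON, one flat list of numbers, 5 for each row, row after row: the finger opening in mm, from 0 to 91.8, then the shift along the tool's x, y, z in units of 40 mm (1.0 is 40 mm), then the turn about the tool's z in units of 6 degrees (1.0 is 6 degrees). A call has 1 to 20 rows; each row shifts and turns the pose as measured when the row begins, along the tool's axes as they then stand; what a row does not reach is not made up. A row lasts 1/12 s, in which the tool goes at most 41.7 mm and 7.16 degrees, less where a joint would pass 70% of its speed; a pose out of reach is approached as far as the arm can. A call is refused whole if a number of a shift passes 1 or a number of a turn 1, either way. A call with a gripper value outside its range is refused whole. The fingers move at their own pace and stop on an object; FORCE is the grip in N (left out, the last holds). Time passes only in rows, so rows that do not move let the fingers close. It gives the time, the measured TCP pose, the force and the opening at its end, in the units of the state.
- observe(): the state, without advancing time (a new reading comes with each control period).
- get_image(name): name is "scene" or "top" or "wrist"; returns the picture (384x512x3 uint8, red, green, blue); there is no depth.
- camera_params(name): a dict with "intrinsics" (3x3 intrinsics, pixels), "xyz" and "orientation" of the camera in the world. Camera axes: x right, y down, z forward; pixel columns grow to the right and rows downward; lengths in m; the calibration is good to about 2 mm. A picture is of the moment at which its call begins: read the wrist's pose just before it. camera_params takes no time and is no camera call; for the wrist camera it gives the pose at the moment of the call.
- sign_off(): hands the job in, once; it reports no verdict.
The state is a dict: "clock": time; "joints": joint angles; "dq": joint speeds; "joint_efforts": joint torques, N m; "position": TCP position; "ee_rot": TCP orientation; "force": force on the tool from outside, world axes, zero at the start; "ft_torque": the same for the moment, N m; "width": opening from 0.0 (shut) to 1.0 (fully open).
Only numpy, scipy, OpenCV 4.12 (cv2) and the standard library are available. Lean on these libraries where they do the work, as an engineer would, in place of code of your own. Each camera call takes 0.05 s, during which the arm holds its last target. There are 200 camera calls.

## Working session

There is one attempt and no reset: what is moved stays moved. The work goes in short steps, Python scripts to look and compute and a shell command to move; the robot and the scene stay as the last step left them, time stands still between calls to the robot, and variables do not carry over. Pictures are saved under pics/ and viewed, about 8 in all and at most 12, crops included, and the job is handed in when it is done.

```bash
mkdir -p pics; python3 - <<'E'
from cell import *
import cv2,numpy as np
for n in ("scene","top"):
    im=get_image(n); cv2.imwrite(f"pics/{n}0.png",cv2.resize(im[:,:,::-1],(800,600),interpolation=cv2.INTER_CUBIC))
    p=camera_params(n); print(n,p)
print(observe())
E
```

```text
scene {'intrinsics': array([[363.91268299,   0.        , 260.49332603],
       [  0.        , 363.91268299, 189.89486207],
       [  0.        ,   0.        ,   1.        ]]), 'xyz': array([1.19678293, 0.63431701, 0.83540196]), 'orientation': array([-1.05436666, -2.32580506,  1.11585754])}
top {'intrinsics': array([[348.83255739,   0.        , 249.35739422],
       [  0.        , 348.83255739, 186.23293736],
       [  0.        ,   0.        ,   1.        ]]), 'xyz': array([0.37937836, 0.04365746, 1.1224195 ]), 'orientation': array([-2.14165772,  2.17122633, -0.18423507])}
{'clock': 0.1, 'joints': array([ 1.13143078,  0.43513627,  0.02497738,  1.57400317, -0.01157488,
        1.13399739, -0.07505788]), 'dq': array([ 4.99375902e-05, -1.68120291e-03, -3.23328081e-04, -3.86511228e-03,
        1.28613616e-03,  5.35857117e-04, -1.48666468e-03]), 'joint_efforts': array([ 1.79771894e-03, -6.69132972e+01,  9.86870080e-01, -3.15146971e+01,
       -6.07514475e-02,  3.74157960e-02,  3.31863544e-05]), 'position': array([ 0.20632688, -0.58951472,  0.2510352 ]), 'ee_rot': array([-3.09583916e+00, -5.26237190e-01,  6.00596772e-04]), 'force': array([0.24182349, 0.51797816, 0.59083408]), 'ft_torque': array([0.01899897, 0.00957929, 0.00702197]), 'width': 1.001173350103329}
```

View pics/scene0.png

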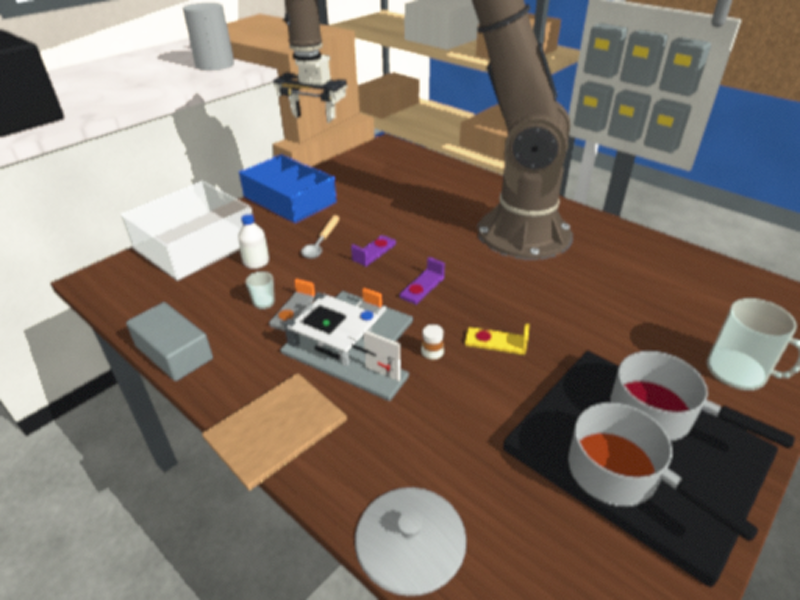

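View pics/top0.png

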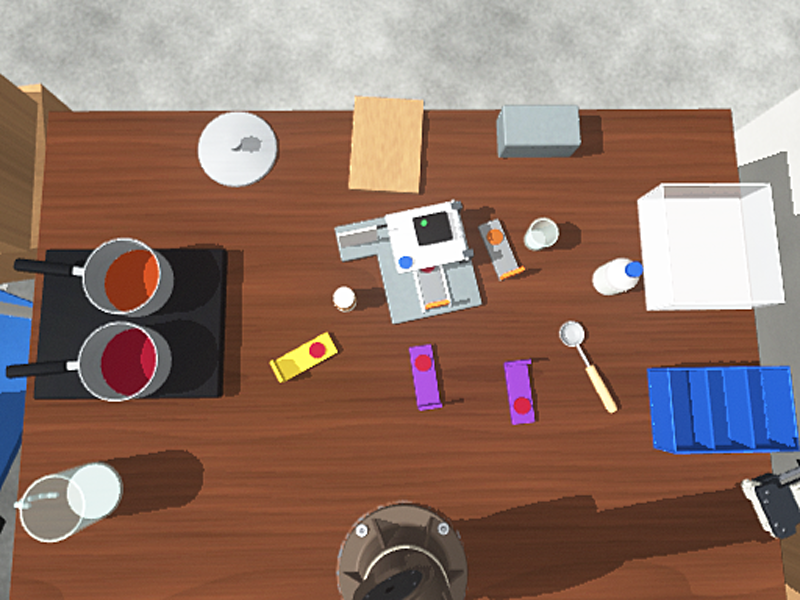

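The scene view shows the reader at about (340,330) with two orange tabs near it. The top view has the candidates: the orange tab in the channel at (435,303), with a crimson disc at (428,268), and the spare at (510,270) with a brown disc at (495,237). The purple pieces at (425,378) and (520,392) and the yellow one at (305,357) are decoys. The one in the channel fits the description, so I'll confirm it in a crop.

```bash
python3 - <<'E'
from cell import *
import cv2
im=get_image("top")[:,:,::-1]
c=im[120:220,205:345]; cv2.imwrite("pics/top1.png",cv2.resize(c,None,fx=5.7,fy=5.7,interpolation=cv2.INTER_CUBIC))
E
```

```text
(no output)
```

View pics/top1.png

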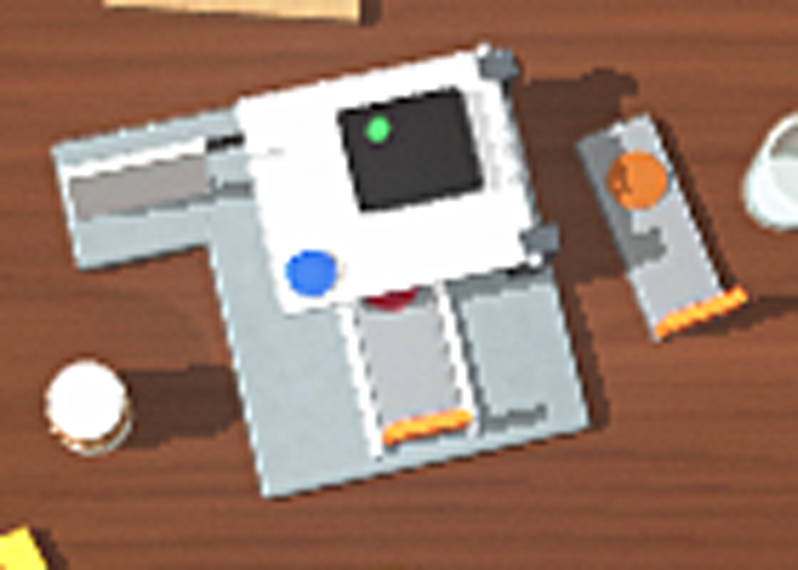

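The crop confirms it: the channel sled has its crimson disc at (392,298) and orange tab at (428,427). The spare, with the brown disc, lies outside at (700,315). Next I'll fit the reader's pose from the corners.

```bash
cat > h.py <<'E'
from cell import *
import cv2,numpy as np
from scipy.spatial.transform import Rotation as R
from scipy.optimize import least_squares
def project(n,P,p=None):
    p=p or camera_params(n); r=R.from_rotvec(p["orientation"])
    q=r.inv().apply(np.atleast_2d(P)-p["xyz"]); u=q@p["intrinsics"].T
    return u[:,:2]/u[:,2:]
def ray(n,uv,z,p=None):
    p=p or camera_params(n)
    d=R.from_rotvec(p["orientation"]).apply(np.linalg.inv(p["intrinsics"])@[*uv,1])
    return p["xyz"]+d*(z-p["xyz"][2])/d[2]
def W(pose,P):
    x,y,a=pose; P=np.atleast_2d(P).astype(float)
    return R.from_euler("z",a).apply(P)+[x,y,0]
def inv(pose,P):
    x,y,a=pose; return R.from_euler("z",-a).apply(np.atleast_2d(P)-[x,y,0])
E
python3 - <<'E'
from h import *
c=lambda u,v:(u/5.7+205-.5,v/5.7+120-.5)
obs=[((-150,-95,14),(592,427)),((-150,95,14),(265,495)),((0,95,14),(208,243)),((0,170,14),(80,268)),((75,170,14),(52,148)),
((-60,65,74),(285,312)),((60,65,74),(240,100)),((-42,47,80),(312,272))]
P=np.array([o[0] for o in obs])/1e3; U=np.array([c(*o[1]) for o in obs])
s=least_squares(lambda q:(project("top",W(q,P))-U).ravel(),[.6,0,.2],loss="soft_l1")
print(s.x.tolist(),np.degrees(s.x[2])); print((project("top",W(s.x,P))-U).round(2).tolist())
a=s.x
for u in [(386,445),(472,428)]: print("tab",inv(a,ray("top",c(*u),.059)))
for n,u in dict(spare=(703,320),jar=(88,408)).items(): print(n,ray("top",c(*u),.045 if n=="spare" else .062))
for n in [(-90,0,44),(-42,47,80),(40,120,70),(30,127,112)]: print(n,W(a,np.array(n)/1e3))
o=observe(); print(R.from_rotvec(o["ee_rot"]).as_matrix().round(3))
E
```

```text
[0.6418536534879292, -0.05160912624268782, 0.20189288889450183] 11.567610447358604
[[0.3, -0.07], [-0.02, 0.6], [-0.02, -0.26], [-0.24, 0.14], [0.0, -0.86], [0.23, 0.18], [-0.29, 0.16], [0.04, -0.07]]
tab [[-0.13935355  0.02702601  0.059     ]]
tab [[-0.14026476 -0.02052755  0.059     ]]
spare [ 0.56881382 -0.23177722  0.045     ]
jar [0.52160342 0.10702151 0.062     ]
(-90, 0, 44) [[ 0.55368166 -0.0696563   0.044     ]]
(-42, 47, 80) [[ 0.59128209 -0.01398577  0.08      ]]
(40, 120, 70) [[0.65697831 0.07397449 0.07      ]]
(30, 127, 112) [[0.64577775 0.07882707 0.112     ]]
[[ 0.944  0.33  -0.   ]
 [ 0.33  -0.944  0.001]
 [-0.    -0.001 -1.   ]]
```

The fit is good, with residuals under 1 px. The sled tab is at reader x ≈ -140, so it needs about 50 mm of push. I'll turn the tool to the reader's axes, travel behind the tab and close the fingers.

```bash
python3 -m jog '[0,0,0,0,0.65, 0,0,0,0,0.65, 0,0.64,-0.77,0,0, 0,0.64,-0.77,0,0, 0,0.64,-0.77,0,0, 0,0.64,-0.77,0,0, 0,0.64,-0.77,0,0, 0,0.64,-0.77,0,0, 0,0.64,-0.77,0,0, 0,0.64,-0.77,0,0, 0,0.64,-0.77,0,0, 0,0.64,-0.77,0,0, 0,0.64,-0.77,0,0, 0,0.64,-0.77,0,0, 0,0.64,-0.77,0,0, 0,0,0,0,0, 0,0,0,0,0]' 20
cat >> h.py <<'E'
A=(0.64185,-0.05161,0.20189)
def st():
    o=observe(); m=R.from_rotvec(o["ee_rot"])
    print("t",round(o["clock"],2),"reader mm",(inv(A,o["position"])*1e3).round(1),"yaw err deg",round(np.degrees(m.as_euler("zyx")[0]-A[2]),2),"down",m.as_matrix()[:,2].round(4),"F",o["force"].round(1),"w",round(o["width"],2))
    return o
E
python3 -c "
from h import *
o=st();print(camera_params('wrist'))
p=camera_params('wrist');print(R.from_rotvec(o['ee_rot']).inv().apply(p['xyz']-o['position']))"
```

```text
clock: 1.57
position: [0.462, -0.1132, 0.2465]
ee_rot: [-3.125, -0.296, 0.007]
force: [-0.7, -0.9, -0.1]
width: 0.007
t 1.57 reader mm [[-188.6  -24.3  246.5]] yaw err deg -22.38 down [-0.0044  0.0026 -1.    ] F [-0.7 -0.9 -0.1] w 0.01
{'intrinsics': array([[310.5852416 ,   0.        , 252.59489796],
       [  0.        , 310.5852416 , 188.27212882],
       [  0.        ,   0.        ,   1.        ]]), 'xyz': array([ 0.53921136, -0.09822507,  0.37943239]), 'orientation': array([ 2.23370037, -1.8466894 , -0.28233755])}
[ 0.07814152 -0.00071756 -0.13324907]
```

```bash
sed -i 's/m.as_euler("zyx")\[0\]-A\[2\]/np.arctan2(*m.as_matrix()[1::-1,0])-A[2]/' h.py
python3 -m jog '[0,0.46,-0.63,0,-0.12, 0,0,0,0.9,0, 0,0,0,0.9,0, 0,0,0,0.9,0, 0,0,0,0.9,0, 0,0,0,0.9,0, 0,0,0,0,0, 0,0,0,0,0]'; python3 -c "
from h import *
st()"
```

```text
clock: 2.23
position: [0.477, -0.089, 0.0627]
ee_rot: [-3.126, -0.309, -0.004]
force: [0.7, 0.5, 0.4]
width: 0.007
t 2.23 reader mm [[-169.    -3.5   62.7]] yaw err deg -0.28 down [ 2.3e-03  4.0e-04 -1.0e+00] F [0.7 0.5 0.4] w 0.01
```

```bash
python3 -m jog '[0,0.2,-0.1,0,0, 0,0.2,0,0,0, 0,0.15,0,0,0, 0,0.15,0,0,0, 0,0.15,0,0,0, 0,0.15,0,0,0, 0,0.15,0,0,0, 0,0.15,0,0,0, 0,0.15,0,0,0]'; python3 -c "
from h import *
st()"
```

```text
clock: 2.98
position: [0.543, -0.0745, 0.0728]
ee_rot: [3.123, 0.304, 0.022]
force: [0.1, -0.1, -0.6]
width: 0.006
t 2.98 reader mm [[-101.4   -2.6   72.8]] yaw err deg -0.44 down [ 0.0142 -0.0021 -0.9999] F [ 0.1 -0.1 -0.6] w 0.01
```

```bash
python3 -m jog '[0,0,0,0,0, 0,0,0,0,0]'; python3 -c "
from h import *
st()
im=get_image('top')[:,:,::-1]
c=im[120:220,205:345]; cv2.imwrite('pics/top2.png',cv2.resize(c,None,fx=5.7,fy=5.7,interpolation=cv2.INTER_CUBIC))
w=get_image('wrist')[:,:,::-1]; cv2.imwrite('pics/w2.png',w)"
```

```text
clock: 3.15
position: [0.5444, -0.074, 0.0727]
ee_rot: [3.123, 0.305, 0.023]
force: [-1.1, -0.6, -0.6]
width: 0.002
t 3.15 reader mm [[-99.9  -2.4  72.7]] yaw err deg -0.41 down [ 0.0146 -0.0019 -0.9999] F [-1.1 -0.6 -0.6] w 0.0
```

View pics/w2.png

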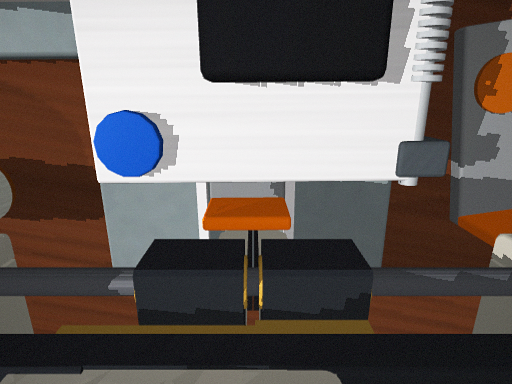

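The wrist view shows the tab at (203–291, 198–230), ahead of the closed fingers, and the plate edge at row 182. I'll measure the tab's reader x from this.

```bash
python3 -c "
from h import *
p=camera_params('wrist')
for uv,z in [((247,198),.059),((247,213),.059),((205,205),.059),((290,205),.059),((98,182),.074),((128,144),.080)]: print(uv,(inv(A,ray('wrist',uv,z,p))*1e3).round(1))
b=inv(A,p['xyz']);print(b)
"
```

```text
(247, 198) [[-72.    0.7  59. ]]
(247, 213) [[-80.    0.8  59. ]]
(205, 205) [[-75.5  21.9  59. ]]
(290, 205) [[-75.9 -21.   59. ]]
(98, 182) [[-59.1  66.2  74. ]]
(128, 144) [[-41.6  48.6  80. ]]
[[-0.02392418 -0.00166711  0.20704492]]
```

```bash
python3 -c "
from h import *
p=camera_params('wrist')
for x in(-90,-95,-100):
  print(x,project('wrist',W(A,np.array([[x+8,0,26],[x+8,0,59],[x,0,59],[x,23,59],[x,-23,59]])/1e3),p).round(0).tolist())
"; python3 - <<'E'
import cv2
im=cv2.imread('pics/w2.png'); print(im[190:240:2,247].tolist())
E
```

```text
-90 [[249.0, 197.0], [249.0, 217.0], [249.0, 231.0], [204.0, 232.0], [293.0, 231.0]]
-95 [[249.0, 205.0], [249.0, 226.0], [249.0, 240.0], [205.0, 240.0], [293.0, 240.0]]
-100 [[249.0, 212.0], [249.0, 235.0], [249.0, 249.0], [205.0, 249.0], [293.0, 248.0]]
[[148, 148, 145], [149, 149, 147], [156, 151, 149], [146, 146, 145], [0, 60, 154], [10, 67, 156], [0, 65, 154], [0, 60, 153], [0, 57, 145], [5, 64, 151], [0, 64, 149], [0, 61, 149], [8, 64, 149], [0, 69, 159], [1, 84, 192], [12, 89, 195], [0, 85, 193], [5, 82, 193], [0, 77, 190], [0, 79, 189], [75, 104, 140], [120, 130, 133], [118, 128, 130], [118, 130, 132], [113, 122, 125]]
```

The rows (197, 216, 230) match the tab at x = -90, which is fully in. A light firm push will confirm the stop.

```bash
python3 -m jog '[0,0,0,0.2,0, 0,0.08,0,0,0, 0,0.12,0,0,0, 0,0.15,0,0,0]'; python3 -c "
from h import *
st()
p=camera_params('wrist'); w=get_image('wrist')
print(w[190:240,247].tolist()[::2])
print(project('wrist',W(A,np.array([[-82,0,26],[-82,0,59],[-90,0,59]])/1e3),p).round(1).tolist())"
```

```text
clock: 3.58
position: [0.5451, -0.0745, 0.0608]
ee_rot: [3.122, 0.301, -0.016]
force: [-19.8, -3.0, 14.3]
width: 0.007
t 3.58 reader mm [[-99.4  -3.1  60.8]] yaw err deg -0.55 down [-0.01   -0.0057 -0.9999] F [-19.8  -3.   14.3] w 0.01
[[227, 226, 227], [147, 146, 147], [137, 140, 142], [141, 143, 144], [137, 141, 139], [133, 135, 136], [82, 88, 93], [144, 57, 0], [146, 61, 5], [141, 58, 0], [143, 62, 3], [143, 56, 0], [147, 65, 9], [142, 56, 0], [145, 61, 5], [144, 59, 0], [141, 62, 2], [145, 61, 2], [146, 65, 10], [182, 82, 11], [187, 83, 0], [187, 78, 0], [185, 80, 0], [186, 77, 0], [188, 84, 11]]
[[247.7, 203.5], [247.0, 227.9], [247.2, 243.1]]
```

The sled is fully in: about 20 N with no motion and the tab at -90. Next I'll back off and lift, then go around to look at the scale's +x face with the wrist camera.

```bash
python3 -m jog '[0,-0.3,0,0,0, 0,-0.5,0,0,0, 0,0,0,-0.9,0, 0,0,0,-0.95,0, 0,0,0,-0.95,0, 0,0,0,-0.7,0, 0,0.95,-0.2,0,0, 0,0.95,-0.2,0,0, 0,0.95,-0.2,0,0, 0,0.95,-0.2,0,0, 0,0.95,-0.2,0,0, 0,0.95,-0.2,0,0, 0,0.95,-0.2,0,0, 0,0.95,0,0,0, 0,0,0,0,-1,0,0,0,0,-1]'; python3 -c "
from h import *
o=st();print(o['joints'])"
```

```text
clock: 4.97
position: [0.8098, 0.0351, 0.1896]
ee_rot: [3.078, 0.619, -0.036]
force: [0.3, -0.4, 0.9]
width: 0.009
t 4.97 reader mm [[181.9  51.2 189.6]] yaw err deg 11.18 down [-0.0224 -0.0067 -0.9997] F [ 0.3 -0.4  0.9] w 0.01
[-0.00480764  0.82903628 -0.23871775  1.02295338  0.18334789  1.33141384
 -1.38957367]
```

```bash
python3 -m jog '[0,0,0,0,-1,0,0,0,0,-1,0,0,0,0,-1,0,0,0,0,-1,0,0,0,0,-1,0,0,0,0,-1,0,0,0,0,-1,0,0,0,0,-1,0,0,0,0,-1,0,0,0,0,-1,0,0,0,0,-1,0,0,0,0,-1,0,0,0,0,-1,0,0,0,0,0]'; python3 -c "
from h import *
o=st();print(o['joints'])"
```

```text
clock: 6.13
position: [0.8103, 0.0366, 0.1728]
ee_rot: [-1.895, -2.475, 0.041]
force: [-0.2, 0.7, -0.3]
width: 0.003
t 6.13 reader mm [[182.7  52.7 172.8]] yaw err deg 93.55 down [-0.0348 -0.0067 -0.9994] F [-0.2  0.7 -0.3] w 0.0
[ 0.11619331  0.89147324 -0.53739319  1.00664774  0.41594744  1.37495922
 -0.07924025]
```

```bash
python3 -m jog '[0,0,0,0.6,0,0,0,0,0.4,0,0,0,0,0,0]'; python3 -c "
from h import *
o=st()
p=camera_params('wrist'); w=get_image('wrist')[:,:,::-1]; cv2.imwrite('pics/w3.png',w)
np.save('w3.npy',p,allow_pickle=True); print(inv(A,p['xyz']))
print(project('wrist',W(A,np.array([[30,127,112],[40,120,70],[40,120,40],[32.5,88,112],[32.5,166,112]])/1e3),p).round(0).tolist())"
```

```text
clock: 6.38
position: [0.8097, 0.0365, 0.1314]
ee_rot: [-1.909, -2.466, 0.038]
force: [-0.6, -0.9, -0.2]
width: 0.003
t 6.38 reader mm [[182.1  52.7 131.4]] yaw err deg 92.96 down [-0.0329 -0.0055 -0.9994] F [-0.6 -0.9 -0.2] w 0.0
[[0.18151277 0.13224731 0.26483646]]
[[-50.0, 89.0], [34.0, 102.0], [64.0, 101.0], [-28.0, 167.0], [-65.0, -3.0]]
```

View pics/w3.png

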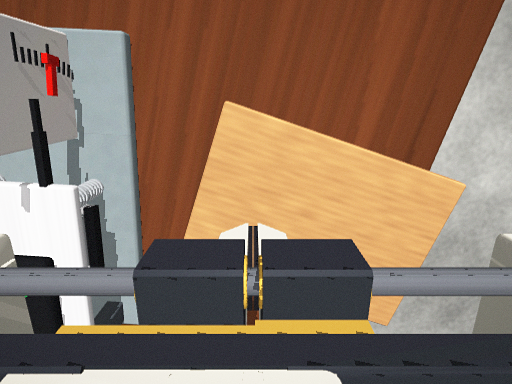

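The wrist view shows the pointer tip at (34,100) and the red bar running from about (52,96) up to its tab at (48,58). I'll enlarge it.

```bash
python3 - <<'E'
from h import *
w=cv2.imread('pics/w3.png')[40:115,20:90]
cv2.imwrite('pics/w3c.png',cv2.resize(w,None,fx=8,fy=8,interpolation=cv2.INTER_NEAREST))
p=np.load('w3.npy',allow_pickle=True).item()
for th in np.arange(0,.19,.02):
    # pointer tip and bar start/end at radius 195/198/224 (hinge y=-75,z=70)
    T=lambda r,x,dz=0:[x,-75+r*np.cos(th)-dz*-np.sin(th)*0,70-r*np.sin(th)+dz]
    print(round(th,2),project('wrist',W(A,np.array([T(195,40),T(198,40),T(198,34),T(205,40),T(205,34)])/1e3),p).round(1).tolist())
E
```

```text
0.0 [[34.0, 102.4], [33.3, 97.4], [23.7, 96.8], [31.5, 85.4], [21.8, 84.9]]
0.02 [[38.4, 102.3], [37.8, 97.4], [28.4, 96.9], [36.2, 85.7], [26.7, 85.2]]
0.04 [[42.6, 102.4], [42.1, 97.5], [32.9, 97.0], [40.8, 86.0], [31.5, 85.5]]
0.06 [[46.7, 102.5], [46.3, 97.8], [37.2, 97.3], [45.2, 86.5], [36.0, 86.0]]
0.08 [[50.7, 102.8], [50.3, 98.1], [41.4, 97.6], [49.4, 87.1], [40.4, 86.6]]
0.1 [[54.5, 103.2], [54.2, 98.6], [45.5, 98.1], [53.5, 87.8], [44.7, 87.4]]
0.12 [[58.2, 103.6], [57.9, 99.2], [49.4, 98.7], [57.4, 88.6], [48.8, 88.2]]
0.14 [[61.7, 104.2], [61.6, 99.8], [53.1, 99.4], [61.2, 89.5], [52.7, 89.1]]
0.16 [[65.2, 104.9], [65.1, 100.6], [56.8, 100.1], [64.8, 90.5], [56.5, 90.1]]
0.18 [[68.5, 105.7], [68.5, 101.5], [60.3, 101.0], [68.3, 91.6], [60.2, 91.1]]
```

View pics/w3c.png

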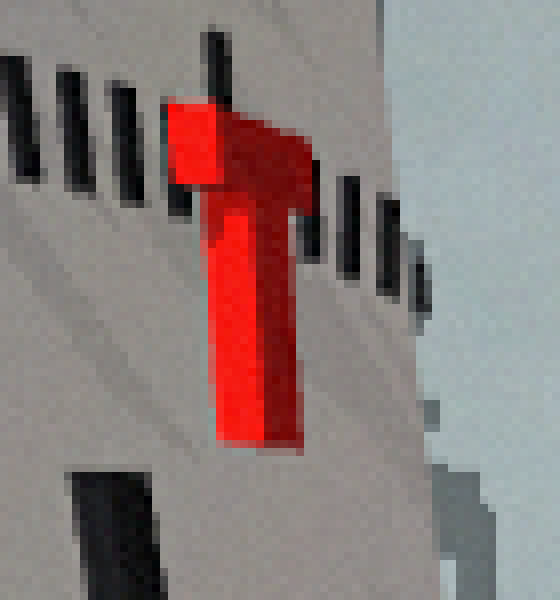

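The bar's end is at about (55,95) in the wrist image, which gives θ_mark ≈ 0.133 rad: 26 mm below rest, inside the 15–34 mm range. That is about 16 mm at the pad centre. I'll go back over the pad.

```bash
python3 -m jog '[0,0,0,-0.9,0,0,0,0,-0.9,0,0,0,0,-0.2,1,0,0,0,-0.05,1,0,0,0,-0.05,1,0,0,0,0,1,0,0,0,0,1,0,0,0,0,1,0,0,0,0,1,0,0,0,0,1,0,0,0,0,1,0,0,0,0,1,0,0,0,0,1,0,0,0,0,1,0,0,0,0,1,0,0,0,0,1,0,0,0,0,1,0,0,0,0,0]'; python3 -c "
from h import *
o=st()"
```

```text
clock: 7.93
position: [0.8174, 0.043, 0.2435]
ee_rot: [-3.128, -0.22, 0.017]
force: [-0.1, -0.1, -0.1]
width: 0.004
t 7.93 reader mm [[190.9  57.5 243.5]] yaw err deg -3.53 down [-0.0111  0.0051 -0.9999] F [-0.1 -0.1 -0.1] w 0.0
```

```bash
python3 -m jog '[0,0,0,0,-0.55,0,-0.8,0.05,0,0,0,-0.8,0.05,0,0,0,-0.8,0.05,0,0,0,-0.8,0.05,0,0,0,-0.8,0.05,0,0,0,-0.8,0,0,0,0,-0.8,0,0,0,0,0,0,0.8,0,0,0,0,0.8,0,0,0,0,0.6,0,0,0,0,0,0]'; python3 -c "
from h import *
o=st()"
```

```text
clock: 8.93
position: [0.5939, -0.0113, 0.1643]
ee_rot: [-3.115, -0.366, -0.013]
force: [-0.3, -1.0, 0.1]
width: 0.004
t 8.93 reader mm [[-38.9  49.1 164.3]] yaw err deg 1.84 down [ 0.0079  0.0056 -1.    ] F [-0.3 -1.   0.1] w 0.0
```

```bash
python3 -m jog '[0,-0.08,0.05,0.5,0.3,0,0,0,0.5,0,0,0,0,0.1,0,0,0,0,0,0]'; python3 -c "
from h import *
o=st()
p=camera_params('wrist'); w=get_image('wrist')[:,:,::-1]; cv2.imwrite('pics/w4.png',w)
s=get_image('scene')[:,:,::-1]; cv2.imwrite('pics/s4.png',s)
print(inv(A,p['xyz']))
f=lambda th,r:[40,-75+r*np.cos(th),70-r*np.sin(th)]
print(project('wrist',W(A,np.array([f(0,195),f(.133,195),f(.133,210),[30,127,112]])/1e3),p).round(0).tolist())
print(project('scene',W(A,np.array([f(0,195),f(.133,195),f(.133,210),[30,127,112]])/1e3)).round(1).tolist())
c=s[195:255,200:280]; 
a=cv2.resize(w,(512,384)); b=cv2.resize(c,(512,384),interpolation=cv2.INTER_CUBIC)
cv2.imwrite('pics/c4.png',cv2.resize(np.vstack([w[60:340],b[:,:]]),None,fx=.9,fy=.9))
"
```

```text
clock: 9.27
position: [0.595, -0.0127, 0.1248]
ee_rot: [-3.12, -0.328, -0.023]
force: [0.2, 0.5, -0.2]
width: 0.005
t 9.27 reader mm [[-38.1  47.5 124.8]] yaw err deg 0.42 down [ 0.014   0.0062 -0.9999] F [ 0.2  0.5 -0.2] w 0.0
[[0.03807989 0.04839195 0.25923086]]
[[131.0, 94.0], [148.0, 95.0], [127.0, 94.0], [83.0, 115.0]]
[[239.8, 226.9], [239.7, 232.8], [243.9, 235.0], [243.1, 215.3]]
```

View pics/c4.png

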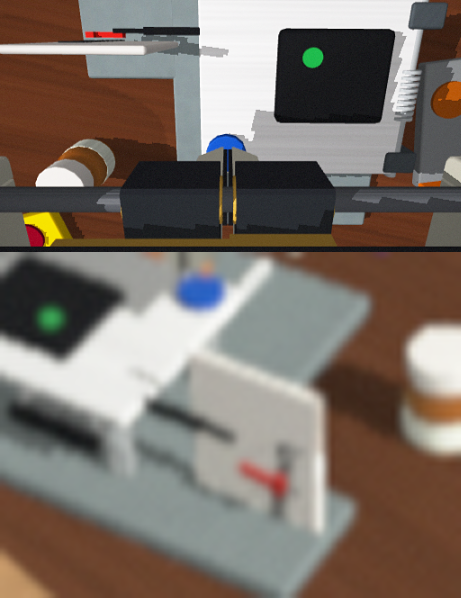

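Both views show the pointer and the red bar: the wrist has the tip at (126,94) and the bar's near end at (137,100), and the scene has the tip at (240.4,227.3) and the bar's end at (241.7,232.2). They agree with the fit, so I'll press slowly.

```bash
cat > m.py <<'E'
from h import *
import sys
o=st(); p=camera_params('wrist'); w=get_image('wrist'); tag=sys.argv[1]
cv2.imwrite(f'pics/w{tag}.png',w[:,:,::-1])
g=w.astype(int)
# pointer tip: leftmost dark pixel in the rows of the pointer; bar: red
f=lambda th,r,x=40:[x,-75+r*np.cos(th),70-r*np.sin(th)]
T=np.linspace(0,.26,53); U=project('wrist',W(A,np.array([f(t,195) for t in T])/1e3),p)
v=int(round(U[20,1])); blk=g[v-12:v+13,90:200].max(2)<45
col=np.where(blk.sum(0)>=3)[0]+90
red=np.argwhere((g[v-15:v+20,60:200,0]>120)&(g[v-15:v+20,60:200,1]<50))
tip=col.min() if len(col) else None
print('rows',v,'tip col',tip,'red right col',red[:,1].max()+60 if len(red) else None,'theta(raw+4.5)',None if tip is None else np.interp(tip+4.5,U[:,0],T).round(3),'pred mark col',np.interp(.133,T,U[:,0]).round(1))
E
python3 m.py 5; python3 -m jog '[0,-0.08,0,0.25,0,0,0,0,0.12,0,0,0,0,0.08,0,0,0,0,0,0]'; python3 m.py 6
```

```text
t 9.37 reader mm [[-37.5  47.5 125.7]] yaw err deg 0.4 down [ 0.0158  0.0063 -0.9999] F [-0.4  0.5  0.5] w 0.0
rows 96 tip col 126 red right col 136 theta(raw+4.5) 0.0 pred mark col 148.6
clock: 9.75
position: [0.5946, -0.013, 0.1096]
ee_rot: [-3.12, -0.328, -0.035]
force: [-0.1, -0.8, 0.8]
width: 0.006
t 9.75 reader mm [[-38.5  47.3 109.6]] yaw err deg 0.43 down [ 0.0215  0.0064 -0.9997] F [-0.1 -0.8  0.8] w 0.01
rows 94 tip col 114 red right col 126 theta(raw+4.5) 0.0 pred mark col 139.8
```

```bash
python3 -m jog '[0,0,0,0.1,0,0,0,0,0.1,0,0,0,0,0.1,0]'; python3 m.py 7
```

```text
clock: 10.05
position: [0.5954, -0.0124, 0.0983]
ee_rot: [-3.12, -0.328, -0.037]
force: [-2.8, -0.3, 5.3]
width: 0.005
t 10.05 reader mm [[-37.6  47.7  98.3]] yaw err deg 0.44 down [ 0.0229  0.0067 -0.9997] F [-2.8 -0.3  5.3] w 0.01
rows 95 tip col 116 red right col 119 theta(raw+4.5) 0.053 pred mark col 133.9
```

```bash
python3 -m jog '[0,0,0,0.08,0,0,0,0,0.08,0]'; python3 m.py 8
```

```text
clock: 10.27
position: [0.5956, -0.0125, 0.0915]
ee_rot: [-3.12, -0.328, -0.037]
force: [-4.2, -0.6, 6.6]
width: 0.006
t 10.27 reader mm [[-37.5  47.6  91.5]] yaw err deg 0.45 down [ 0.0228  0.0065 -0.9997] F [-4.2 -0.6  6.6] w 0.01
rows 95 tip col 121 red right col 114 theta(raw+4.5) 0.111 pred mark col 129.3
```

```bash
python3 -m jog '[0,0,0,0.05,0]'; python3 m.py 9; python3 - <<'E'
import sys; sys.path.insert(0,'.')
from h import *
w=cv2.imread('pics/w9.png')[75:115,80:160]; s=get_image('scene')[:,:,::-1]; cv2.imwrite('pics/s9.png',s)
cv2.imwrite('pics/c9.png',np.vstack([cv2.resize(w,(480,240),interpolation=cv2.INTER_CUBIC),cv2.resize(s[215:245,220:260],(480,360),interpolation=cv2.INTER_CUBIC)]))
st()
E
```

```text
clock: 10.4
position: [0.5956, -0.0126, 0.0893]
ee_rot: [-3.12, -0.328, -0.036]
force: [-3.1, 0.4, 7.0]
width: 0.007
t 10.4 reader mm [[-37.5  47.5  89.3]] yaw err deg 0.44 down [ 0.0226  0.0063 -0.9997] F [-3.1  0.4  7. ] w 0.01
rows 95 tip col 123 red right col 112 theta(raw+4.5) 0.132 pred mark col 127.6
t 10.5 reader mm [[-37.5  47.5  89. ]] yaw err deg 0.44 down [ 0.0225  0.0063 -0.9997] F [-2.6 -0.6  7.3] w 0.0
```

View pics/c9.png

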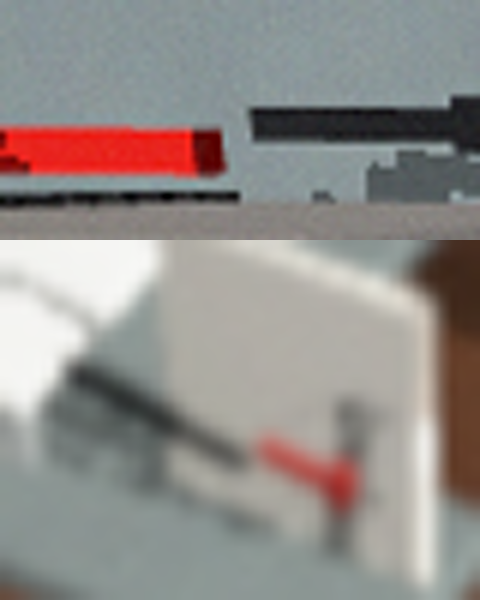

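The scene view puts the tip at (240.0,233.5) and the bar's start at (241.8,231.9). The bar sits farther back in x, so I'll check whether that parallax explains the offset.

```bash
python3 - <<'E'
from h import *
f=lambda th,r,x:[x,-75+r*np.cos(th),70-r*np.sin(th)]
for x in (34.5,36.5,40):
  a=project('scene',W(A,np.array([f(.133,195,40),f(.133,198,x),f(.123,198,x),f(.113,198,x)])/1e3)); print(x,a.round(1).tolist(),(a[1:]-a[0]).round(1).tolist())
p=np.load('w3.npy',allow_pickle=True).item()
# recheck mark from wrist w3 : bar front-face top/bottom edges at begin, x 36.5/36
for x in(35.5,36.5,37.5):
  for t in(.12,.133,.14):
    z=np.array(f(t,198,x)); n=np.array([0,np.sin(t),np.cos(t)])*2.5
    print(x,t,project('wrist',W(A,np.array([z+n-[4,0,0] ,z+n,z-n])/1e3),p).round(1).tolist())
E
```

```text
34.5 [[239.7, 232.8], [241.5, 232.1], [241.5, 231.7], [241.6, 231.2]] [[1.8, -0.7], [1.9, -1.1], [1.9, -1.6]]
36.5 [[239.7, 232.8], [241.1, 232.5], [241.2, 232.1], [241.2, 231.7]] [[1.5, -0.3], [1.5, -0.7], [1.5, -1.1]]
40 [[239.7, 232.8], [240.5, 233.2], [240.6, 232.8], [240.6, 232.4]] [[0.8, 0.4], [0.9, 0.0], [0.9, -0.4]]
35.5 0.12 [[43.3, 98.1], [49.1, 98.4], [53.9, 99.2]]
35.5 0.133 [[45.9, 98.5], [51.6, 98.8], [56.3, 99.7]]
35.5 0.14 [[47.2, 98.7], [52.9, 99.0], [57.5, 99.9]]
36.5 0.12 [[44.7, 98.2], [50.5, 98.5], [55.3, 99.3]]
36.5 0.133 [[47.3, 98.6], [53.0, 98.9], [57.7, 99.8]]
36.5 0.14 [[48.6, 98.8], [54.3, 99.1], [58.9, 100.0]]
37.5 0.12 [[46.2, 98.3], [52.0, 98.6], [56.7, 99.4]]
37.5 0.133 [[48.7, 98.6], [54.4, 99.0], [59.1, 99.8]]
37.5 0.14 [[50.1, 98.9], [55.7, 99.2], [60.3, 100.1]]
```

```bash
python3 - <<'E'
from h import *
f=lambda th,r,x,n=0:[x,-75+r*np.cos(th)+n*np.sin(th),70-r*np.sin(th)+n*np.cos(th)]
p=camera_params('wrist'); w=get_image('wrist')[:,:,::-1]; cv2.imwrite('pics/w10.png',w)
print(w[90:106:2,108:128].max(2))
print(w[96:106:2,108:128,2])
for t in(.09,.10,.11,.12,.133,.14,.15):
  print(t,'bar top/bot',project('wrist',W(A,np.array([f(t,198,36.5,2.5),f(t,198,36.5,-2.5)])/1e3),p).round(1).tolist(),'tip top/mid',project('wrist',W(A,np.array([f(t,195,40,2),f(t,195,40)])/1e3),p).round(1).tolist())
w4=cv2.imread('pics/w4.png'); print(w4[90:100,120:132].max(2)); print(w4[97:103,130:142,2])
E
```

```text
[[153 153 150 151 150 155 151 150 151 151 150 149 157 155 154 150 151 157
  151 159]
 [153 154 150 152 152 152 152 152 152 153 154 150 151 149 134 140 139 140
  146 142]
 [154 154 156 156 153 157 152 153 150 151 148 153 149 138  51  38  38  40
   38  38]
 [188 185 186 176 124 119 119 120 121 150 152 153 152 158  58  43  41  39
   40  35]
 [232 233 237 221 107  94  89  87 102 157 155 152 154 159 113  94  92  94
   93  91]
 [233 232 235 243 109  91  92  95  86 155 153 155 155 158 151 148 152 155
  149 153]
 [233 233 235 240 155  88  92  91  90 127 155 151 157 153 149 155 151 153
  152 155]
 [181 182 180 183 154 126 118 122 131 155 152 154 150 155 149 151 156 149
  153 153]]
[[188 185 186 176 124 119 119 120 121 135 136 138 138 144  51  41  36  37
   38  31]
 [232 233 237 221 107  94  89  87 102 142 137 133 138 139 100  84  82  81
   86  78]
 [233 232 235 243 109  91  92  95  86 137 136 138 137 140 137 134 138 140
  137 139]
 [233 233 235 240 155  88  92  91  90 127 141 135 139 136 138 140 134 139
  139 139]
 [181 182 180 183 154 126 118 122 131 139 135 139 135 142 138 136 145 133
  136
[... 775 characters left out ...]
62 173  39  24  20  23  25  26  23]
 [166 164 165 168 174  44  26  28  28  33  28  34]
 [160 159 160 163 168  54  29  31  28  27  31  30]
 [193 193 194 196 206  92  37  30  33  32  26  36]
 [241 240 242 243 248 167  92  91  89  86  88  90]
 [237 239 238 238 241 216 219 217 220 217 217 218]
 [237 236 236 237 238 240 241 243 241 240 242 241]
 [236 237 237 237 237 238 238 238 239 237 237 239]]
[[217 218 223 216 225 189  93  83  83 100 118 118]
 [242 241 241 242 245 236 111  98  94 121 144 142]
 [237 239 238 237 238 248 119  98 100 115 149 146]
 [238 239 240 239 241 248 126  98  99 116 147 145]
 [234 233 235 236 237 241 152 103 107 116 142 148]
 [162 167 167 167 171 173 140 140 141 136 145 146]]
```

In the wrist rows the bar sits at about x = 35–39.5, not 36.5. With that correction, all three views put the mark near θ ≈ 0.112, and I'm at about 0.134, so the pointer is roughly 4 mm past it. I'll ease back up about 2.5 mm.

```bash
python3 -m jog '[0,0,0,-0.06,0]'; python3 m.py 11; python3 - <<'E'
import sys; sys.path.insert(0,'.')
from h import *
f=lambda th,r,x,n=0:[x,-75+r*np.cos(th)+n*np.sin(th),70-r*np.sin(th)+n*np.cos(th)]
p=camera_params('wrist')
w=cv2.imread('pics/w11.png'); s=get_image('scene')[:,:,::-1]; cv2.imwrite('pics/s11.png',s)
cv2.imwrite('pics/c11.png',np.vstack([cv2.resize(w[80:110,90:150],(600,300),interpolation=cv2.INTER_NEAREST),cv2.resize(s[220:240,225:265],(600,300),interpolation=cv2.INTER_CUBIC)]))
for t in (.1,.11,.12): print(t,project('wrist',W(A,np.array([f(t,198,39,2.5),f(t,198,39,-2.5),f(t,195,40,2.5)])/1e3),p).round(1).tolist(),project('scene',W(A,np.array([f(t,195,40),f(t,198,37.5)])/1e3)).round(1).tolist())
E
```

```text
clock: 10.63
position: [0.5955, -0.0125, 0.0915]
ee_rot: [-3.12, -0.328, -0.036]
force: [-2.1, 0.3, 6.1]
width: 0.004
t 10.63 reader mm [[-37.6  47.6  91.5]] yaw err deg 0.45 down [ 0.0225  0.0063 -0.9997] F [-2.1  0.3  6.1] w 0.0
rows 95 tip col 121 red right col 114 theta(raw+4.5) 0.112 pred mark col 129.2
0.1 [[116.5, 97.3], [121.1, 97.4], [121.6, 95.4]] [[239.8, 231.4], [241.1, 231.3]]
0.11 [[118.3, 97.3], [123.0, 97.4], [123.4, 95.4]] [[239.8, 231.8], [241.1, 231.7]]
0.12 [[120.2, 97.4], [124.8, 97.5], [125.1, 95.5]] [[239.7, 232.3], [241.0, 232.2]]
```

View pics/c11.png

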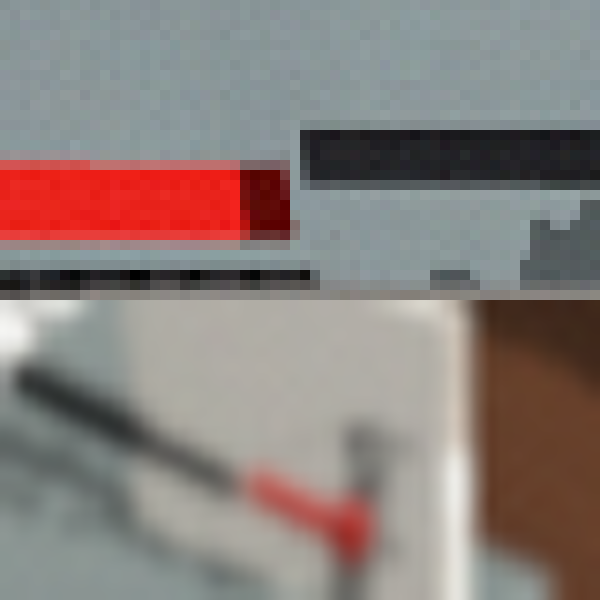

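The pointer now lines up with the bar in both views: in the wrist crop the bar's end is at column 290 and the tip at 300, within about 1 mm of the predicted gap, and they are collinear in the scene crop. I'll hold here.

```bash
python3 -m jog '[0,0,0,-0.01,0,0,0,0,0,0,0,0,0,0,0]'; python3 m.py 12;  python3 -m jog '[0,0,0,0,0,0,0,0,0,0,0,0,0,0,0]'; python3 m.py 13
```

```text
clock: 10.98
position: [0.5955, -0.0124, 0.0931]
ee_rot: [-3.121, -0.329, -0.037]
force: [-1.6, 1.1, 6.1]
width: 0.007
t 10.98 reader mm [[-37.5  47.7  93.1]] yaw err deg 0.46 down [ 0.0229  0.006  -0.9997] F [-1.6  1.1  6.1] w 0.01
rows 95 tip col 119 red right col 115 theta(raw+4.5) 0.093 pred mark col 130.5
clock: 11.28
position: [0.5955, -0.0125, 0.0938]
ee_rot: [-3.121, -0.329, -0.037]
force: [-1.8, -0.1, 5.9]
width: 0.002
t 11.28 reader mm [[-37.6  47.7  93.8]] yaw err deg 0.46 down [ 0.0232  0.0056 -0.9997] F [-1.8 -0.1  5.9] w 0.0
rows 95 tip col 119 red right col 116 theta(raw+4.5) 0.09 pred mark col 130.9
```

It creeps up about 0.25 mm per row under the spring load. I'll re-press to z ≈ 91.8 and hold with a small downward offset.

```bash
python3 -m jog '[0,0,0,0.05,0,0,0,0,0.008,0,0,0,0,0.008,0]'; python3 m.py 14
```

```text
clock: 11.58
position: [0.5955, -0.0124, 0.0918]
ee_rot: [-3.121, -0.329, -0.037]
force: [-2.5, -0.9, 7.0]
width: 0.003
t 11.58 reader mm [[-37.5  47.7  91.8]] yaw err deg 0.46 down [ 0.0233  0.0053 -0.9997] F [-2.5 -0.9  7. ] w 0.0
rows 95 tip col 121 red right col 114 theta(raw+4.5) 0.11 pred mark col 129.5
```

```bash
python3 -m jog '[0,0,0,0.008,0,0,0,0,0.008,0,0,0,0,0.008,0,0,0,0,0.008,0]'; python3 m.py 15
```

```text
clock: 11.97
position: [0.5955, -0.0125, 0.0915]
ee_rot: [-3.122, -0.329, -0.038]
force: [-1.8, -0.3, 6.4]
width: 0.004
t 11.97 reader mm [[-37.6  47.6  91.5]] yaw err deg 0.46 down [ 0.0235  0.0048 -0.9997] F [-1.8 -0.3  6.4] w 0.0
rows 95 tip col 121 red right col 114 theta(raw+4.5) 0.112 pred mark col 129.2
```

```bash
python3 -m jog '[0,0,0,0.006,0,0,0,0,0.006,0,0,0,0,0.007,0,0,0,0,0.007,0,0,0,0,0.007,0]'; python3 m.py 16; python3 -m jog '[0,0,0,0.007,0,0,0,0,0.007,0,0,0,0,0.007,0]'; python3 m.py 17
```

```text
clock: 12.43
position: [0.5955, -0.0124, 0.0913]
ee_rot: [-3.122, -0.329, -0.038]
force: [-3.0, -0.5, 6.6]
width: 0.007
t 12.43 reader mm [[-37.6  47.7  91.3]] yaw err deg 0.47 down [ 0.0238  0.0043 -0.9997] F [-3.  -0.5  6.6] w 0.01
rows 95 tip col 121 red right col 114 theta(raw+4.5) 0.113 pred mark col 129.1
clock: 12.73
position: [0.5955, -0.0124, 0.0912]
ee_rot: [-3.123, -0.329, -0.038]
force: [-3.0, -0.0, 6.5]
width: 0.005
t 12.73 reader mm [[-37.6  47.7  91.2]] yaw err deg 0.47 down [ 0.0241  0.0039 -0.9997] F [-3.  -0.   6.5] w 0.01
rows 95 tip col 121 red right col 113 theta(raw+4.5) 0.114 pred mark col 129.0
```

The pointer stayed at θ = 0.110–0.114 from 11.58 s to 12.73 s, so about 1.15 s. I'll release slowly, lift and check.

```bash
python3 -m jog '[0,0,0,-0.1,0,0,0,0,-0.15,0,0,0,0,-0.2,0,0,0,0,-0.5,0,0,0,0,-0.8,0,0,0,0,-0.8,0,0,-0.9,0,-0.2,0,0,-0.9,0,0,0,0,-0.9,0,0,0,0,-0.8,0,0,0,0,0,0,0,0,0,0,0,0]'; python3 - <<'E'
import sys; sys.path.insert(0,'.')
from h import *
st(); t=get_image('top')[:,:,::-1]; s=get_image('scene')[:,:,::-1]
cv2.imwrite('pics/end.png',np.vstack([cv2.resize(t[110:220,205:345],(600,471)[:2],interpolation=cv2.INTER_CUBIC)[:300],cv2.resize(s[195:245,200:300],(600,300),interpolation=cv2.INTER_CUBIC)]))
s4=cv2.imread('pics/s4.png'); s9=cv2.imread('pics/s9.png')
for n,b in(('rest',s4),('pressed',s9)): print(n,np.abs(s[222:238,230:250].astype(int)-b[222:238,230:250]).mean().round(1))
E
```

```text
t 12.78 reader mm [[-37.5  47.7  91.2]] yaw err deg 0.47 down [ 0.0241  0.0039 -0.9997] F [-2.7  0.   6.7] w 0.01
rest 16.4
pressed 5.8$: bad value
```

View pics/end.png

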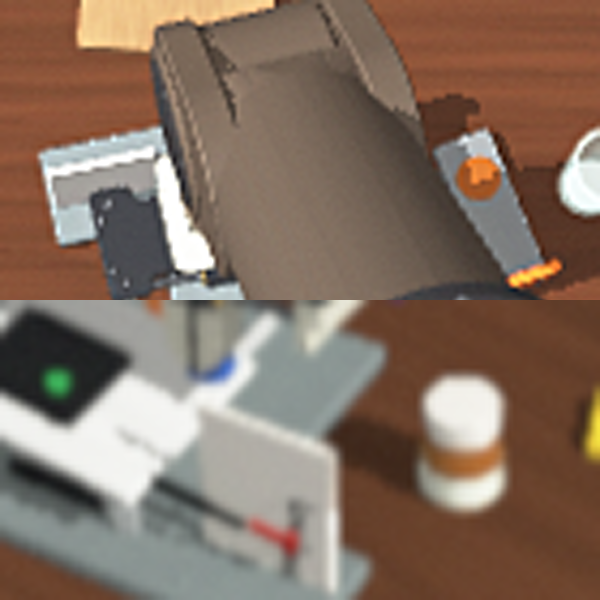

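The call was refused because of a miscounted row, so the arm is still pressing. The pointer and bar look collinear in that picture. I'll send the release again.

```bash
python3 -m jog '[0,0,0,-0.1,0, 0,0,0,-0.15,0, 0,0,0,-0.2,0, 0,0,0,-0.5,0, 0,0,0,-0.8,0, 0,0,0,-0.8,0, 0,0,0,-0.8,0, 0,-0.9,0,-0.2,0, 0,-0.9,0,0,0, 0,-0.9,0,0,0, 0,-0.9,0,0,0, 0,-0.9,0,0,0, 0,0,0,0,0, 0,0,0,0,0]'; python3 - <<'E'
import sys; sys.path.insert(0,'.')
from h import *
st(); t=get_image('top')[:,:,::-1]; s=get_image('scene')[:,:,::-1]; w=get_image('wrist')[:,:,::-1]
cv2.imwrite('pics/end2.png',np.vstack([cv2.resize(w,(400,300)),cv2.resize(s[195:245,200:267],(400,300),interpolation=cv2.INTER_CUBIC)]))
s4=cv2.imread('pics/s4.png'); s9=cv2.imread('pics/s9.png')
for n,b in(('rest',s4),('pressed',s9)): print(n,np.abs(s[222:238,230:250].astype(int)-b[222:238,230:250]).mean().round(1))
p=camera_params('wrist'); print(project('wrist',W(A,np.array([[-82,0,59],[-90,0,59]])/1e3),p).round(0).tolist())
E
```

```text
clock: 14.05
position: [0.4094, -0.0514, 0.2398]
ee_rot: [-3.123, -0.33, -0.047]
force: [1.4, -0.7, 0.0]
width: 0.007
t 14.05 reader mm [[-227.7   46.8  239.8]] yaw err deg 0.5 down [ 0.0299  0.0036 -0.9995] F [ 1.4 -0.7  0. ] w 0.01
rest 0.9
pressed 17.3
[[305.0, 26.0], [305.0, 35.0]]
```

View pics/end2.png

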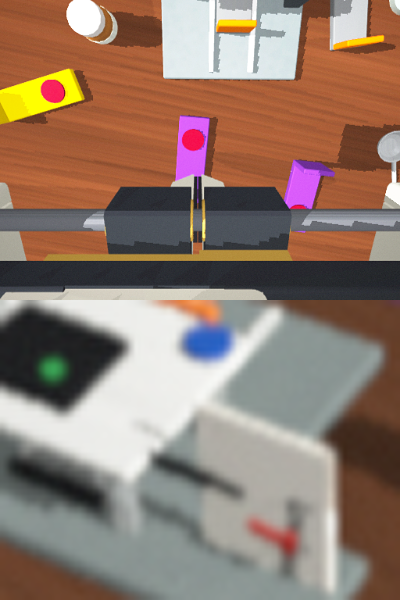

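The plate is fully up: the scene matches the rest picture (difference 0.9, against 17.3 pressed) and the mark hasn't moved. The tab's top edges sit at the predicted x = -90 rows, with its rear face now visible below them. The arm is clear, so I'll hand the job in.

```bash
python3 -c "
from cell import *
print(sign_off())"
```

```text
the job is handed in; nothing more can be done
None
```

The job is handed in at about 14 s on the clock. The sled is fully in, the pad was held at the mark for a little over a second, and the plate has sprung back up.

- **Sled:** I pushed it with closed fingers to the channel end. It stopped with about 20 N on the fingers, and the wrist camera put its tab at x = -90 mm.
- **Overshoot on the mark:** My first wrist estimate put the mark at 0.133 rad, but the bar stood farther out in x than I had assumed. For about 0.2 s the pointer was roughly 4 mm past the mark, until a second look corrected it to about 0.112 rad.
- **Hold:** It first crept up to about 0.09 rad, so I re-pressed. It then stayed at 0.110–0.114 rad for at least 1.15 s, and a little longer because my first release call was refused for a miscounted row. Wrist and scene views agreed to about 1 mm at the pointer.
- **Last checks:** The scene around the pointer and red mark matches the picture from before the press, so the plate is back up and the mark has not moved. The arm is clear with about zero force. In the last wrist view the sled's tab is still where it should be. I did not measure the other objects again, but nothing was touched on the way.

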